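Put away after the medicine round

ROBOT

A 6-joint arm with a two-finger parallel gripper is mounted at the origin on the work surface. World frame = base frame: x ahead of the robot, y to its left, z up, the work surface at z = 0. Lengths are in m, angles in degrees, forces in N, time in s.
With the tool pointing down it reaches from about 0.375 to 0.975 m from the base axis. Payload 3.8 kg.
Tool frame: the origin (TCP) lies midway between the tips of the shut fingers; the grasp point (between the pads) lies 19 mm behind it (arm.grasp_offset is the distance from the TCP to the grasp point, in m); z points along the fingers, y is the direction in which the jaws open and shut (so a half turn about z gives the same grasp; the last joint's range is limited). The gripper opens to 88 mm and grips with 3 to 60 N. Pads are 18 mm wide; open, the fingers measure 123 mm over their backs; the gripper's body (75 mm by 187 mm) begins 45 mm behind the grasp point.
Start: joints at [-78.948, 15.12, 91.902, -0, 72.978, -2.114], TCP at [0.154, -0.657, 0.239] pointing down, gripper open.
Joint ranges: [-150.88, 150.88], [-54.13, 125.18], [17.81, 147.31], [-75.09, 255.09], [0, 152.58], [-146.25, 146.25]. Speed limits (degrees/s): [147.25, 147.25, 180, 180, 180, 180].

INTERFACE

Orientations are given as a 3x3 rotation matrix whose columns are the frame's x, y, z axes.
In Python, from workcell import observe, get_image, camera_model, arm gives the robot as it stands. The module is installed in compiled form; this text tells all that it offers.
- The arm moves only by the tool servo_tool, never from a script. Its argument "increments" is text: rows parted by semicolons, each of 6 numbers parted by spaces: the shift along the tool's x, y, z in mm, then the turn, a rotation vector about the tool's x, y, z in rad. A call has 1 to 10 rows; each row shifts and turns the commanded pose from where the row before left it, along the tool's axes as they then stand; what a row does not reach is not made up. A row lasts 1/12 s, in which the tool goes at most 41.7 mm and 7.16 degrees, less where a joint would pass 70% of its speed; a pose out of reach is approached as far as the arm can. A call with a gripper value outside its range is refused whole. "jaw" is the closure, from -1 (fully open) to 1 (shut), set as the call begins (left out, the last holds). The fingers move at their own pace and stop on an object; "squeeze" is the grip in N (left out, the last holds). Time passes only in rows, so rows that do not move let the fingers close. It gives the time, the measured TCP pose, the force and the opening at its end, in the units of the state.
- observe(): the state, without advancing time (a new reading comes with each control period).
- get_image(name): name is "side" or "top" or "wrist"; returns the picture (384x512x3 uint8, blue, green, red); there is no depth.
- camera_model(name): a dict with "vertical_fov" (degrees; the focal length in pixels is half the picture's height over the tangent of half this angle, whatever the lens; pixels are square), "cx", "cy" (the principal point, pixels), "camera_from_world" (4x4, takes a point from world to camera coordinates). Camera axes: x right, y up, looking along -z (the intrinsics and any distortion apply to the point x, -y, -z); pixel columns grow to the right and rows downward; lengths in m; the calibration is good to about 2 mm. A picture is of the moment at which its call begins: read the wrist's pose just before it. camera_model takes no time and is no camera call; for the wrist camera it gives the pose at the moment of the call.
- arm.finish_job(): hands the job in, once; it reports no verdict.
The state is a dict: "clock": time; "joints": joint angles; "qvel": joint speeds; "effort": joint torques, N m; "tool_pos": TCP position; "orientation": TCP orientation; "wrist_force": force on the tool from outside, world axes, zero at the start; "ft_torque": the same for the moment, N m; "opening": finger opening in m.
Only numpy, scipy, OpenCV 4.12 (cv2) and the standard library are available. Lean on these libraries where they do the work, as an engineer would, in place of code of your own. Each camera call takes 0.05 s, during which the arm holds its last target. There are 200 camera calls.

TASK

Put the things from the medicine round away: the large bottle upright in the caddy's large bay and the small bottle upright in its narrow bay, the beaker and the dose cup standing upright side by side on the floor of the metal tray, and the probe thermometer pressed fully home in both spring clips of the clip rail, about centred along the rail. Leave the jug and the forehead thermometer where they are.

Things in the scene. Friction and masses are not known exactly. Their poses are not given: they have to be found in the camera images.
- big_bottle: Large brown medicine bottle with a white cap, standing: body 54 mm across, 95 mm tall over the cap. Origin: centre of its underside, z up. About 0.16 kg.
- small_bottle: Small brown medicine bottle with a white cap, standing: body 32 mm across, 72 mm tall over the cap. Origin: centre of its underside, z up. About 0.06 kg.
- beaker: Taller white plastic measuring beaker, open at the top: 50 mm across the rim, slightly narrower at the foot, 60 mm tall, 3 mm wall. Origin: centre of its underside, z up.
- dose_cup: Small white plastic dose cup, open at the top: 40 mm across the rim, slightly narrower at the foot, 36 mm tall, 3 mm wall. Origin: centre of its underside, z up.
- probe: White pen-shaped probe thermometer lying on the worktop, 150 mm long along its x: round barrel, 14 mm in diameter, x = -50 to +45 mm; square head with dark display, 14 x 14 mm, +45 to +75; thin steel tip, 6 mm across, -75 to -50. Origin: on the barrel's axis, halfway along the 150 mm (lying, 7 mm above the worktop). About 0.04 kg.
- caddy: Grey plastic bottle caddy, fixed: 86 mm along x, 140 mm along y, 32 mm high, floor 4 mm, walls 4 mm. A wall across it makes two bays: a large one, inside 78 (x) x 78 (y) mm, its centre at y = -27 mm, and a narrow one, inside 78 (x) x 50 (y) mm, its centre at y = +41 mm. Origin: centre of its underside, on the worktop.
- cup_tray: Shallow bare-metal tray, fixed: 90 mm along x, 146 mm along y, 14 mm high, walls and floor 3 mm. Origin: centre of its underside, on the worktop.
- clip_rail: Clip rail, fixed: base 44 (x) x 110 (y) x 8 mm; two upward-opening steel spring clips, 10 mm wide, at y = -30 and +30 mm, mouths 59 mm up, about 34 mm wide. The probe's barrel goes along y (head at either end), pressed down (5 to 15 N) until it snaps under the lips: axis 38 mm up, at x = 0; unpressed it lies on the lips, axis 51 mm up. Fingers fit between the clips. Origin: centre of underside.
- jug: Bystander: clear plastic jug with a handle, 96 mm across, 110 mm tall. Origin: centre of its underside. Leave it alone.
- ir_gun: Bystander: white hand-held forehead thermometer with a grip, lying on its side, 130 mm long, 36 mm high. Origin: centre of the underside of its body. Leave it alone.
There are look-alikes about, which are no part of the job. What is shaped like the dose_cup but brown is not meant.

How it is judged:
By the outcome, as a careful person would: the job done as asked, in the order asked, and still so for the second after the job is handed in, with the robot touching nothing.
It also fails if it takes over 128 s, if anything falls off the work surface, if the arm or the gripper's body presses on something with over 40 N, if the wrist force passes 120 N, or if a joint passes its speed limit or range.

## Working session

There is one attempt and no reset: what is moved stays moved. The work goes in short steps, Python scripts to look and compute and a tool call to move; the robot and the scene stay as the last step left them, time stands still between calls to the robot, and variables do not carry over. Pictures are saved under pics/ and viewed, about 12 in all and at most 16, crops included, and the job is handed in when it is done.

Besides the shell and the picture viewer there is one more tool, called after "Request:" by a JSON object that holds its "op" and its "data", one argument or row to a line. servo_tool: Moves the arm, as the interface text tells. Its arguments: {"type":"object","properties":{"increments":{"type":"string"},"jaw":{"type":"number"},"squeeze":{"type":"number"}},"required":["increments"]}

```bash
mkdir -p pics; ls
python3 - <<'E'
from workcell import *
import cv2, numpy as np
s=observe(); print({k:np.round(v,3).tolist() for k,v in s.items()})
for n in ("top","side"):
    m=camera_model(n); print(n,{k:(np.round(v,4).tolist() if k=="camera_from_world" else v) for k,v in m.items()})
    cv2.imwrite(f"pics/{n}0.png",cv2.resize(get_image(n),(800,600),interpolation=cv2.INTER_CUBIC))
m=camera_model("wrist");print(m)
E
```

```text
pics
{'clock': 0.0, 'joints': [-78.947, 15.17, 91.98, -0.0, 72.977, -2.116], 'qvel': [-0.041, 0.033, -0.005, 0.075, -0.001, -0.043], 'effort': [0.001, -50.21, -35.688, 0.073, 0.029, -0.0], 'tool_pos': [0.154, -0.657, 0.237], 'orientation': [[0.974, 0.228, -0.0], [0.228, -0.974, 0.002], [0.0, -0.002, -1.0]], 'wrist_force': [0.163, 0.492, -0.004], 'ft_torque': [0.059, 0.011, -0.029], 'opening': 0.088}
top {'vertical_fov': 51.30039056127982, 'cx': 258.16942022434546, 'cy': 192.7950091179087, 'camera_from_world': [[0.0102, -0.9996, 0.0247, -0.1126], [0.9886, 0.0138, 0.1503, -0.5799], [-0.1505, 0.0229, 0.9883, -1.0808], [0.0, 0.0, 0.0, 1.0]]}
side {'vertical_fov': 51.43062170745321, 'cx': 254.71908484182416, 'cy': 191.10318806958284, 'camera_from_world': [[-0.9652, -0.2608, -0.0216, 0.5453], [0.1501, -0.6196, 0.7705, -0.1831], [-0.2143, 0.7404, 0.6371, -0.9979], [0.0, 0.0, 0.0, 1.0]]}
{'vertical_fov': 65.8713272388006, 'cx': 261.5374491945225, 'cy': 199.256777507687, 'camera_from_world': array([[ 0.22792736, -0.97367446, -0.00267474, -0.67316043],
       [ 0.93628054,  0.21992619, -0.27388177,  0.03758646],
       [ 0.26725993,  0.05992084,  0.96175965, -0.39004696],
       [ 0.        ,  0.        ,  0.        ,  1.        ]])}
```

View pics/top0.png

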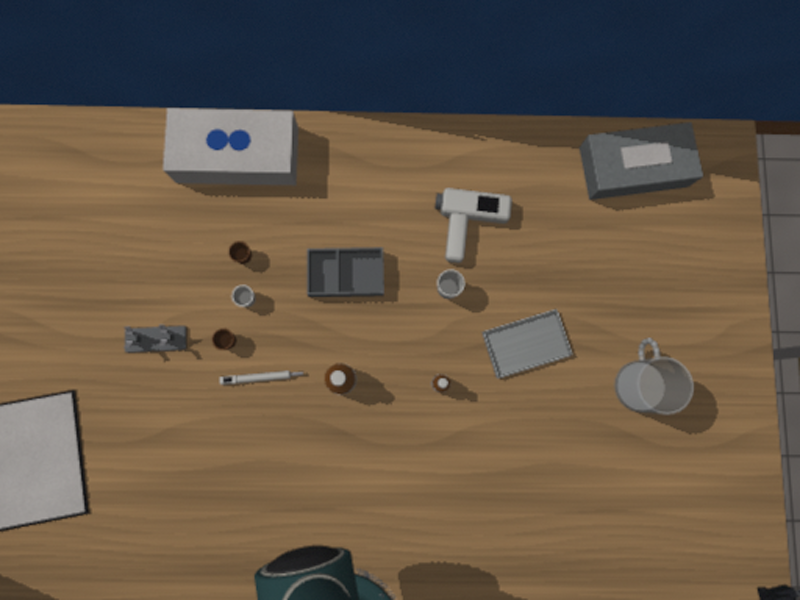

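View pics/side0.png

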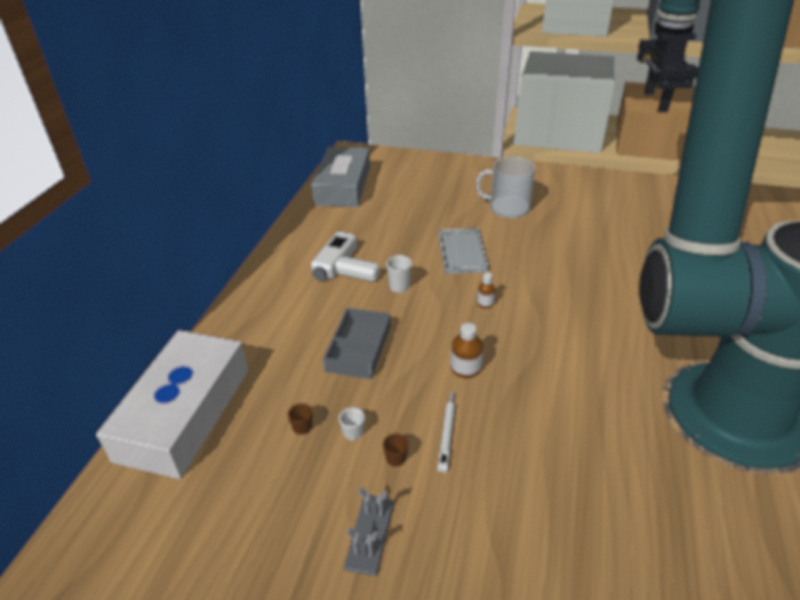

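The top view (800x600) shows the big bottle cap at (338,378), the small bottle cap at (442,383) and the beaker at (451,284). The dose cup is at (243,296), between two brown look-alikes. The probe runs from its head at (220,380) to its tip at (305,375). The caddy is at (345,273) with its large bay to the right, the tray is at (528,345) and the rail at (156,338). The side view agrees.

```bash
cat > h.py <<'E'
import numpy as np, cv2
from workcell import *
def ray(m,uv):
    f=192/np.tan(np.radians(m["vertical_fov"]/2)); T=np.array(m["camera_from_world"])
    d=np.array([(uv[0]-m["cx"])/f,-(uv[1]-m["cy"])/f,-1.]); R=T[:3,:3]
    return -R.T@T[:3,3], R.T@d
def at(m,uv,z):
    c,d=ray(m,uv); return (c+d*(z-c[2])/d[2])
def proj(m,p):
    f=192/np.tan(np.radians(m["vertical_fov"]/2)); T=np.array(m["camera_from_world"])
    q=T[:3,:3]@np.asarray(p,float)+T[:3,3]; return np.array([m["cx"]+f*q[0]/-q[2], m["cy"]-f*q[1]/-q[2]])
def go(p,yaw=None,tip=True):
    """increments (tool mm) to put TCP at p, and turn about tool z to make tool-y direction at world angle yaw(deg)"""
    s=observe(); R=np.array(s["orientation"]); t=np.array(s["tool_pos"])
    d=R.T@(np.array(p)-t)*1000; 
    print("tool",np.round(t,4),"F",np.round(s["wrist_force"],1),"open",round(float(s["opening"]),4),"clk",round(s["clock"],2),"incr",np.round(d,1))
    y=np.degrees(np.arctan2(R[1,1],R[0,1]))
    if yaw is not None:
        dy=(yaw-y+90)%180-90; print("yaw y-axis now",round(y,1),"tool turn z (rad)",round(-np.radians(dy),3))
    # levelling: rotvec that brings tool z to -Z
    r=np.cross(R[:,2],[0,0,-1]); print("level rotvec tool",np.round(R.T@r,4))
E
python3 - <<'E'
from h import *
m=camera_model("top"); k=.64
P=dict(big=((338,378),.095),small=((442,383),.072),beakerrim=((451,284),.06),dose=((243,296),.036),phead=((220,380),.01),ptip=((305,375),.007),
c1=((307,249),.032),c2=((382,249),.032),c3=((384,297),.032),c4=((309,298),.032),t1=((484,332),.014),t2=((557,312),.014),t3=((574,356),.014),t4=((500,378),.014),
r1=((125,327),.008),r2=((187,325),.008),r3=((188,351),.008),r4=((126,353),.008))
for n,(u,z) in P.items(): print(n,np.round(at(m,np.array(u)*k,z),3))
E
```

```text
big [0.441 0.005 0.095]
small [ 0.435 -0.173  0.072]
beakerrim [ 0.611 -0.19   0.06 ]
dose [0.588 0.184 0.036]
phead [0.438 0.224 0.01 ]
ptip [0.448 0.072 0.007]
c1 [0.678 0.073 0.032]
c2 [ 0.68  -0.065  0.032]
c3 [ 0.591 -0.07   0.032]
c4 [0.587 0.066 0.032]
t1 [ 0.531 -0.256  0.014]
t2 [ 0.57  -0.392  0.014]
t3 [ 0.488 -0.421  0.014]
t4 [ 0.447 -0.284  0.014]
r1 [0.532 0.403 0.008]
r2 [0.537 0.291 0.008]
r3 [0.49  0.286 0.008]
r4 [0.485 0.397 0.008]
```

```bash
cat >> h.py <<'E'
def plan(p,yaw,step=38,start=None):
    """constant tool-frame row (shift mm, turn about tool z) x N rows to bring TCP to p with jaw axis at world angle yaw; returns end (pos, R)"""
    from scipy.spatial.transform import Rotation as Ro
    if start is None:
        s=observe(); start=(np.array(s["tool_pos"]),np.array(s["orientation"]))
    t,R=start; p=np.array(p,float); y=np.degrees(np.arctan2(R[1,1],R[0,1])); dy=np.radians((yaw-y+90)%180-90)
    d=R.T@(p-t)*1000
    n=int(max(np.ceil(np.linalg.norm(d)*1.03/step),np.ceil(abs(dy)/.11),1)); th=-dy/n
    S=sum(Ro.from_euler('z',k*th).as_matrix() for k in range(n)); s_=np.linalg.solve(S,d)
    print(f"{n} rows: {s_[0]:.1f} {s_[1]:.1f} {s_[2]:.1f} 0 0 {th:.3f}   (leftover yaw {np.degrees(dy):.1f} done)")
    return p,R@Ro.from_euler('z',-dy).as_matrix()
E
python3 -c "
from h import *
plan((.441,.005,.16),0)"
```

```text
20 rows: 37.2 -11.3 3.9 0 0 -0.067   (leftover yaw 76.8 done)
```

Request:
{"op": "servo_tool", "data": {
  "increments": "37.2 -11.3 3.9 0 0 -0.067;37.2 -11.3 3.9 0 0 -0.067;37.2 -11.3 3.9 0 0 -0.067;37.2 -11.3 3.9 0 0 -0.067;37.2 -11.3 3.9 0 0 -0.067;37.2 -11.3 3.9 0 0 -0.067;37.2 -11.3 3.9 0 0 -0.067;37.2 -11.3 3.9 0 0 -0.067;37.2 -11.3 3.9 0 0 -0.067;37.2 -11.3 3.9 0 0 -0.067",
  "jaw": -1,
  "squeeze": 20
}}

```text
clock: 0.93
tool_pos: [0.4132, -0.3748, 0.1991]
orientation: [[0.619, 0.785, -0.0], [0.785, -0.619, 0.0], [0.0, -0.0, -1.0]]
wrist_force: [0.7, -0.6, -0.1]
opening: 0.0882
```

Request:
{"op": "servo_tool", "data": {
  "increments": "37.2 -11.3 3.9 0 0 -0.067;37.2 -11.3 3.9 0 0 -0.067;37.2 -11.3 3.9 0 0 -0.067;37.2 -11.3 3.9 0 0 -0.067;37.2 -11.3 3.9 0 0 -0.067;37.2 -11.3 3.9 0 0 -0.067;37.2 -11.3 3.9 0 0 -0.067;37.2 -11.3 3.9 0 0 -0.067;37.2 -11.3 3.9 0 0 -0.067;37.2 -11.3 3.9 0 0 -0.067"
}}

```text
clock: 1.77
tool_pos: [0.4403, 0.0057, 0.1604]
orientation: [[-0.002, 1.0, 0.0], [1.0, 0.002, 0.0], [0.0, 0.0, -1.0]]
wrist_force: [0.9, 0.1, -0.4]
opening: 0.0879
```

Run:
```python
from h import *
m=camera_model("wrist"); im=get_image("wrist"); cv2.imwrite("pics/w1.png",im)
go((.441,.005,.041),0); print("expect cap px",proj(m,(.441,.005,.095)))
np.save("w1.npy",m,allow_pickle=True)
```

```text
tool [0.4374 0.0114 0.159 ] F [-2.6  3.6 -1.3] open 0.0881 clk 1.82 incr [ -7.   4. 118.]
yaw y-axis now 0.5 tool turn z (rad) 0.008
level rotvec tool [-0.0039 -0.0049  0.    ]
expect cap px [262.27123371 214.17401537]
```

View pics/w1.png

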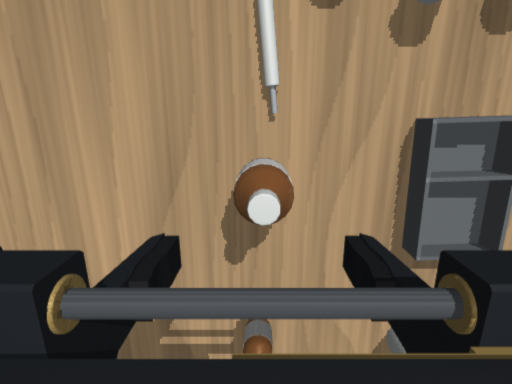

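The wrist view shows the big bottle's cap at (264,207), centred between the open fingers. The arm overshot slightly as it stopped, so I'll let it settle and measure again.

Request:
{"op": "servo_tool", "data": {
  "increments": "0 0 0 0 0 0;0 0 0 0 0 0;0 0 0 0 0 0"
}}

```text
clock: 2.07
tool_pos: [0.4411, 0.0032, 0.1608]
orientation: [[0.002, 1.0, 0.0], [1.0, -0.002, -0.001], [-0.001, 0.0, -1.0]]
wrist_force: [0.3, 0.3, -0.4]
opening: 0.0881
```

Run:
```python
from h import *
m=camera_model("wrist"); im=get_image("wrist")
sub=im[150:235,225:300]; mask=(sub.min(2)>190).astype('uint8')
n,l,st,c=cv2.connectedComponentsWithStats(mask); i=1+np.argmax(st[1:,4]); print(st[i],c[i]+[225,150])
p=at(m,c[i]+[225,150],.095); print("bottle",p)
go((p[0],p[1],.041),0)
```

```text
[ 22  40  32  31 770] [262.54155844 204.9025974 ]
bottle [0.44206576 0.0095507  0.095     ]
tool [0.4413 0.0028 0.1609] F [-0.2  0.2  1.6] open 0.0881 clk 2.12 incr [  6.8   0.7 119.9]
yaw y-axis now -0.2 tool turn z (rad) -0.003
level rotvec tool [ 0.0005  0.0005 -0.    ]
```

Request:
{"op": "servo_tool", "data": {
  "increments": "5 0 20 0 0 0;0 0 35 0 0 0;0 0 35 0 0 0;0 0 20 0 0 0;0 0 9 0 0 0;0 0 0 0 0 0;0 0 0 0 0 0"
}}

```text
clock: 2.7
tool_pos: [0.4414, 0.008, 0.0421]
orientation: [[0.003, 1.0, -0.0], [1.0, -0.003, -0.0], [-0.0, -0.0, -1.0]]
wrist_force: [0.9, 0.3, 0.4]
opening: 0.0879
```

Request:
{"op": "servo_tool", "data": {
  "increments": "0 0 0 0 0 0;0 0 0 0 0 0;0 0 0 0 0 0;0 0 0 0 0 0;0 0 0 0 0 0;0 0 0 0 0 0;0 0 0 0 0 0;0 0 0 0 0 0",
  "jaw": 1,
  "squeeze": 20
}}

```text
clock: 3.37
tool_pos: [0.4414, 0.009, 0.0423]
orientation: [[0.001, 1.0, 0.001], [1.0, -0.001, 0.0], [0.0, 0.001, -1.0]]
wrist_force: [-0.1, 1.5, 4.6]
opening: 0.0531
```

Request:
{"op": "servo_tool", "data": {
  "increments": "0 0 -15 0 0 0;0 0 -25 0 0 0;0 0 -20 0 0 0;-4 15 0 0 0 0;-7 35 0 0 0 0;-8 38 0 0 0 0;-8 38 0 0 0 0;-7 35 0 0 0 0;-5 22 0 0 0 0;-3 11 0 0 0 0"
}}

```text
clock: 4.2
tool_pos: [0.6375, -0.0339, 0.1008]
orientation: [[0.001, 1.0, 0.001], [1.0, -0.001, -0.0], [-0.0, 0.001, -1.0]]
wrist_force: [-0.4, -0.6, -1.0]
opening: 0.0534
```

Request:
{"op": "servo_tool", "data": {
  "increments": "0 0 0 0 0 0;0 0 0 0 0 0;0 0 0 0 0 0"
}}

```text
clock: 4.45
tool_pos: [0.6329, -0.0329, 0.1006]
orientation: [[0.001, 1.0, -0.003], [1.0, -0.001, 0.0], [0.0, -0.003, -1.0]]
wrist_force: [0.4, -0.4, -1.7]
opening: 0.0531
```

Run:
```python
from h import *
for n in ("wrist","top"):
  m=camera_model(n); im=get_image(n).copy(); 
  np.save(f"m2{n}.npy",m,allow_pickle=True); cv2.imwrite(f"pics/r2{n}.png",im)
  if n=="wrist": a=im
  else: b=cv2.resize(im[100:260,130:342],None,fx=2.4,fy=2.4)
cv2.imwrite("pics/c2.png",np.hstack([cv2.resize(a,None,fx=.75,fy=.75)[:288],cv2.resize(b,(382,288))]))
go((.635,-.033,.047),0)
```

```text
tool [ 0.6331 -0.0329  0.1011] F [-0.5 -1.  -1.9] open 0.0531 clk 4.55 incr [-0.2  2.  54.1]
yaw y-axis now -0.0 tool turn z (rad) -0.001
level rotvec tool [-0.0018 -0.0002 -0.    ]
```

View pics/c2.png

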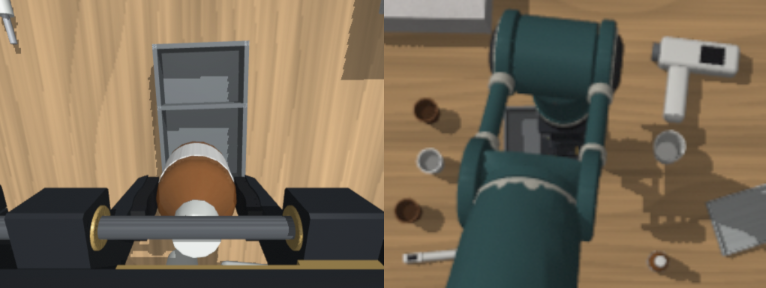

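The wrist pane shows the held bottle over the large bay. The caddy's +y corners are at (153,44) and (249,41) in the 0.75-scale pane, and the divider is at row 107.

Run:
```python
from h import *
m=np.load("m2wrist.npy",allow_pickle=True).item()
for u in [(153,44),(249,41),(158,107),(248,104)]: print(np.round(at(m,np.array(u)/.75,.032),4))
```

```text
[0.5948 0.0741 0.032 ]
[0.6795 0.0765 0.032 ]
[0.5966 0.0192 0.032 ]
[0.6821 0.0219 0.032 ]
```

Request:
{"op": "servo_tool", "data": {
  "increments": "5 4 10 0 0 0;0 0 18 0 0 0;0 0 15 0 0 0;0 0 8 0 0 0;0 0 3 0 0 0;0 0 0 0 0 0;0 0 0 0 0 0;0 0 0 0 0 0"
}}

```text
clock: 5.22
tool_pos: [0.6392, -0.0282, 0.0481]
orientation: [[0.001, 1.0, 0.001], [1.0, -0.001, -0.0], [-0.0, 0.001, -1.0]]
wrist_force: [-0.1, -0.6, -2.1]
opening: 0.0533
```

Request:
{"op": "servo_tool", "data": {
  "increments": "0 0 0 0 0 0;0 0 0 0 0 0;0 0 0 0 0 0;0 0 0 0 0 0;0 0 0 0 0 0",
  "jaw": -1
}}

```text
clock: 5.63
tool_pos: [0.639, -0.0283, 0.048]
orientation: [[0.001, 1.0, 0.001], [1.0, -0.001, -0.0], [-0.0, 0.001, -1.0]]
wrist_force: [0.2, 0.1, 0.3]
opening: 0.0846
```

Request:
{"op": "servo_tool", "data": {
  "increments": "0 0 -10 0 0 0;0 0 -25 0 0 0;0 0 -38 0 0 0;0 0 -38 0 0 0;0 0 -15 0 0 0;0 0 0 0 0 0;0 0 0 0 0 0"
}}

```text
clock: 6.22
tool_pos: [0.6398, -0.0284, 0.1759]
orientation: [[0.001, 1.0, 0.004], [1.0, -0.001, -0.0], [-0.0, 0.004, -1.0]]
wrist_force: [0.5, -0.4, -0.7]
opening: 0.0883
```

```bash
python3 -c "
from h import *
print(at(camera_model('top'),np.array((442,383))*.64,.072))
go((.435,-.171,.14),0); plan((.435,-.169,.14),-20)"
```

```text
[ 0.43520524 -0.17309178  0.072     ]
tool [ 0.6398 -0.0284  0.1759] F [ 0.5 -0.4 -0.7] open 0.0883 clk 6.22 incr [-142.8 -204.8   35.2]
yaw y-axis now -0.1 tool turn z (rad) -0.001
level rotvec tool [ 0.0037  0.0003 -0.    ]
7 rows: -24.4 -26.1 5.0 0 0 0.050   (leftover yaw -19.9 done)
```

Request:
{"op": "servo_tool", "data": {
  "increments": "-10 -14 0 0 0 0;-20 -28 5 0 0 0;-22 -32 8 0 0 0;-22 -32 8 0 0 0;-22 -32 8 0 0 0;-22 -32 6 0 0 0;-16 -23 0 0 0 0;-8 -12 0 0 0 0;0 0 0 0 0 0;0 0 0 0 0 0"
}}

```text
clock: 7.05
tool_pos: [0.4321, -0.1698, 0.1371]
orientation: [[0.003, 1.0, -0.002], [1.0, -0.003, 0.001], [0.001, -0.002, -1.0]]
wrist_force: [0.5, -0.1, -0.4]
opening: 0.088
```

Request:
{"op": "servo_tool", "data": {
  "increments": "0 0 0 0 0 0;0 0 0 0 0 0"
}}

```text
clock: 7.22
tool_pos: [0.4343, -0.1695, 0.1384]
orientation: [[0.0, 1.0, -0.0], [1.0, -0.0, 0.0], [0.0, -0.0, -1.0]]
wrist_force: [0.3, -0.1, 0.6]
opening: 0.088
```

Run:
```python
from h import *
m=camera_model("wrist"); im=get_image("wrist"); cv2.imwrite("pics/w3.png",im); t=get_image("top"); cv2.imwrite("pics/t3.png",t)
np.save("m3w.npy",m,allow_pickle=True)
cv2.imwrite("pics/c3.png",np.hstack([cv2.resize(im,None,fx=.75,fy=.75)[:288],cv2.resize(t[100:260,130:342],(382,288))]))
go((.435,-.171,.028),0)
```

```text
tool [ 0.4344 -0.1695  0.1386] F [ 0.1 -0.2 -0.1] open 0.0882 clk 7.32 incr [ -1.5   0.6 110.6]
yaw y-axis now 0.0 tool turn z (rad) 0.0
level rotvec tool [-0.0001 -0.0002  0.    ]
```

View pics/c3.png

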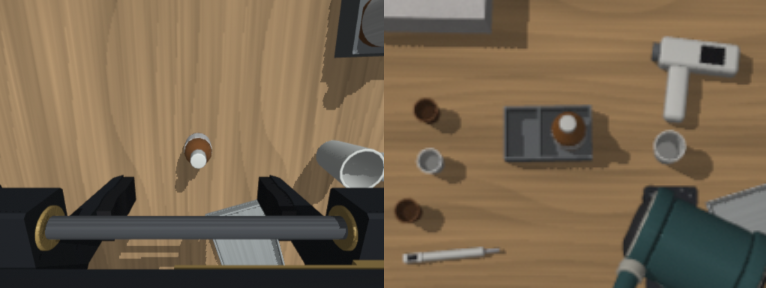

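The big bottle stands upright in the large bay in the top pane. In the wrist pane the small bottle's cap is at (198,160), which is (264,213) at full scale.

Run:
```python
from h import *
m=np.load("m3w.npy",allow_pickle=True).item()
print(at(m,(264,213),.072))
```

```text
[ 0.43626618 -0.16960142  0.072     ]
```

Request:
{"op": "servo_tool", "data": {
  "increments": "0 1 20 0 0 0;0 0 35 0 0 0;0 0 30 0 0 0;0 0 17 0 0 0;0 0 8 0 0 0;0 0 0 0 0 0;0 0 0 0 0 0"
}}

```text
clock: 7.9
tool_pos: [0.4352, -0.1699, 0.029]
orientation: [[0.0, 1.0, -0.0], [1.0, -0.0, 0.0], [0.0, -0.0, -1.0]]
wrist_force: [0.2, -0.5, 1.2]
opening: 0.0881
```

Request:
{"op": "servo_tool", "data": {
  "increments": "0 0 0 0 0 0;0 0 0 0 0 0;0 0 0 0 0 0;0 0 0 0 0 0;0 0 0 0 0 0;0 0 0 0 0 0;0 0 0 0 0 0;0 0 0 0 0 0;0 0 0 0 0 0;0 0 0 0 0 0",
  "jaw": 1,
  "squeeze": 15
}}

```text
clock: 8.73
tool_pos: [0.4347, -0.17, 0.0287]
orientation: [[0.001, 1.0, 0.0], [1.0, -0.001, 0.0], [0.0, 0.0, -1.0]]
wrist_force: [0.2, -1.0, 0.0]
opening: 0.0312
```

Request:
{"op": "servo_tool", "data": {
  "increments": "0 0 -15 0 0 0;0 0 -30 0 0 0;0 0 -38 0 0 0;10 9 -30 0 0 0;20 18 -17 0 0 0;28 26 0 0 0 0;28 26 0 0 0 0;28 26 0 0 0 0;28 26 0 0 0 0;28 26 0 0 0 0"
}}

```text
clock: 9.57
tool_pos: [0.5926, 0.0014, 0.1585]
orientation: [[0.001, 1.0, -0.0], [1.0, -0.001, -0.0], [-0.0, -0.0, -1.0]]
wrist_force: [0.7, -0.8, -0.8]
opening: 0.0311
```

Request:
{"op": "servo_tool", "data": {
  "increments": "25 23 0 0 0 0;16 14 0 0 0 0;8 8 0 0 0 0;0 0 0 0 0 0;0 0 0 0 0 0;0 0 0 0 0 0"
}}

```text
clock: 10.07
tool_pos: [0.6357, 0.0477, 0.1582]
orientation: [[0.002, 1.0, -0.002], [1.0, -0.002, -0.001], [-0.001, -0.002, -1.0]]
wrist_force: [-1.3, -0.3, -0.5]
opening: 0.0314
```

Run:
```python
from h import *
m=camera_model("wrist"); im=get_image("wrist"); cv2.imwrite("pics/w4.png",im)
np.save("m4w.npy",m,allow_pickle=True)
go((.638,.049,.035),0)
for p in [(0,66),(0,16),(39,41),(-39,41)]: print(p,proj(m,(.638+p[0]/1e3-p[1]*3e-5,.005+p[1]/1e3+p[0]*3e-5,.032)))
```

```text
tool [0.6357 0.0475 0.1584] F [-0.7  0.3 -0.4] open 0.0308 clk 10.12 incr [  1.6   2.5 123.4]
yaw y-axis now -0.1 tool turn z (rad) -0.002
level rotvec tool [-0.0012  0.0004 -0.    ]
(0, 66) [261.86504439 168.32168778]
(0, 16) [263.465581   219.14441666]
(39, 41) [303.7483286  193.11053784]
(-39, 41) [221.72716188 195.590503  ]
```

View pics/w4.png

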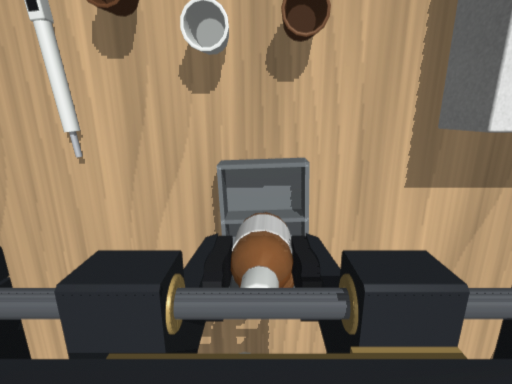

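The predicted bay edges match: the inner +y wall is at about row 168 and the divider at about row 217. The bottle is centred over the narrow bay, so I'll lower it.

Request:
{"op": "servo_tool", "data": {
  "increments": "2 2 20 0 0 0;0 0 35 0 0 0;0 0 35 0 0 0;0 0 20 0 0 0;0 0 10 0 0 0;0 0 4 0 0 0;0 0 0 0 0 0;0 0 0 0 0 0;0 0 0 0 0 0"
}}

```text
clock: 10.87
tool_pos: [0.6407, 0.0506, 0.037]
orientation: [[0.001, 1.0, 0.004], [1.0, -0.001, 0.0], [0.0, 0.004, -1.0]]
wrist_force: [0.1, -0.4, 0.1]
opening: 0.0313
```

Request:
{"op": "servo_tool", "data": {
  "increments": "0 0 0 0 0 0;0 0 0 0 0 0;0 0 0 0 0 0;0 0 0 0 0 0;0 0 0 0 0 0;0 0 0 0 0 0",
  "jaw": 0
}}

```text
clock: 11.37
tool_pos: [0.6389, 0.0508, 0.0348]
orientation: [[0.001, 1.0, 0.0], [1.0, -0.001, 0.0], [0.0, 0.0, -1.0]]
wrist_force: [0.8, -0.2, -1.0]
opening: 0.0439
```

Request:
{"op": "servo_tool", "data": {
  "increments": "0 0 -10 0 0 0;0 0 -25 0 0 0;0 0 -35 0 0 0;0 0 -38 0 0 0;0 0 -15 0 0 0;0 0 0 0 0 0;0 0 0 0 0 0"
}}

```text
clock: 11.95
tool_pos: [0.6399, 0.0508, 0.1598]
orientation: [[0.001, 1.0, 0.004], [1.0, -0.001, 0.0], [0.0, 0.004, -1.0]]
wrist_force: [-0.7, 0.6, 0.2]
opening: 0.0443
```

```bash
python3 -c "
from h import *
go((.611,-.19,.12),0)"
```

```text
tool [0.6399 0.0508 0.1598] F [-0.7  0.6  0.2] open 0.0443 clk 11.95 incr [-240.8  -28.8   39.7]
yaw y-axis now -0.1 tool turn z (rad) -0.001
level rotvec tool [ 0.0036 -0.0001  0.    ]
```

```bash
python3 -c "
from h import *
plan((.611,-.188,.13),-75)
m=camera_model('top')
for n,u,z in [('jug',(658,386),.0),('gungrip',(456,262),.02),('gunend',(448,262),.02),('gunend2',(466,262),.02)]: print(n,at(m,np.array(u)*.64,z))"
```

```text
12 rows: -19.1 9.9 2.5 0 0 0.109   (leftover yaw -74.9 done)
jug [ 0.43555729 -0.58091977  0.        ]
gungrip [ 0.6604176  -0.20350541  0.02      ]
gunend [ 0.66018463 -0.18855631  0.02      ]
gunend2 [ 0.66070902 -0.22220539  0.02      ]
```

Request:
{"op": "servo_tool", "data": {
  "increments": "-19.1 9.9 2.5 0 0 0.109;-19.1 9.9 2.5 0 0 0.109;-19.1 9.9 2.5 0 0 0.109;-19.1 9.9 2.5 0 0 0.109;-19.1 9.9 2.5 0 0 0.109;-19.1 9.9 2.5 0 0 0.109;-19.1 9.9 2.5 0 0 0.109;-19.1 9.9 2.5 0 0 0.109;-19.1 9.9 2.5 0 0 0.109;-19.1 9.9 2.5 0 0 0.109",
  "jaw": -1
}}

```text
clock: 12.78
tool_pos: [0.6342, -0.1546, 0.1296]
orientation: [[0.89, 0.457, -0.004], [0.457, -0.89, 0.001], [-0.003, -0.003, -1.0]]
wrist_force: [0.0, -0.2, -0.1]
opening: 0.0881
```

Request:
{"op": "servo_tool", "data": {
  "increments": "-19.1 9.9 2.5 0 0 0.109;-19.1 9.9 2.5 0 0 0.109;0 0 0 0 0 0;0 0 0 0 0 0;0 0 0 0 0 0"
}}

```text
clock: 13.2
tool_pos: [0.6089, -0.1871, 0.1263]
orientation: [[0.966, 0.26, -0.002], [0.26, -0.966, 0.001], [-0.002, -0.002, -1.0]]
wrist_force: [0.3, -0.2, 0.2]
opening: 0.0879
```

Run:
```python
from h import *
m=camera_model("wrist"); im=get_image("wrist"); t=get_image("top")
np.save("m5w.npy",m,allow_pickle=True); cv2.imwrite("pics/w5.png",im)
print(proj(m,(.611,-.19,.06)))
cv2.imwrite("pics/c5.png",np.hstack([im[:300],cv2.resize(t[130:290,120:242],(229,300))]))
go((.611,-.19,.037))
```

```text
[266.92584888 210.7024603 ]
tool [ 0.6098 -0.1868  0.1271] F [ 0.1 -0.  -0.6] open 0.088 clk 13.3 incr [ 0.3  3.4 90.1]
level rotvec tool [-0.0007  0.0004  0.    ]
```

View pics/c5.png

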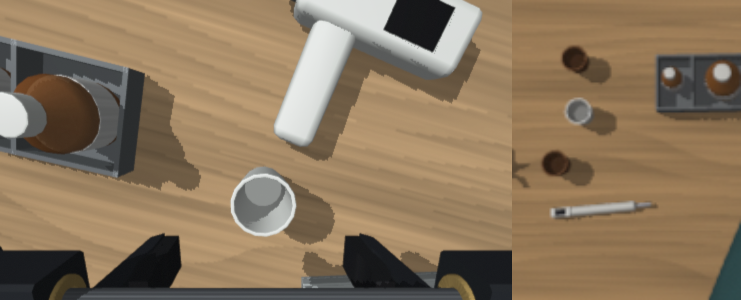

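Both bottles are upright in their bays in the top pane. The beaker rim is centred at (263,203), clear of the gun's grip, which ends at (295,140).

Request:
{"op": "servo_tool", "data": {
  "increments": "3 0 15 0 0 0;0 0 30 0 0 0;0 0 25 0 0 0;0 0 13 0 0 0;0 0 7 0 0 0;0 0 0 0 0 0;0 0 0 0 0 0"
}}

```text
clock: 13.88
tool_pos: [0.613, -0.1868, 0.0378]
orientation: [[0.966, 0.259, 0.0], [0.259, -0.966, -0.0], [0.0, 0.0, -1.0]]
wrist_force: [0.7, 0.4, 0.9]
opening: 0.088
```

Request:
{"op": "servo_tool", "data": {
  "increments": "0 0 0 0 0 0;0 0 0 0 0 0;0 0 0 0 0 0;0 0 0 0 0 0;0 0 0 0 0 0;0 0 0 0 0 0;0 0 0 0 0 0;0 0 0 0 0 0;0 0 0 0 0 0",
  "jaw": 1,
  "squeeze": 8
}}

```text
clock: 14.63
tool_pos: [0.6126, -0.187, 0.0381]
orientation: [[0.966, 0.259, 0.0], [0.259, -0.966, -0.0], [0.0, 0.0, -1.0]]
wrist_force: [-0.9, 0.0, 3.7]
opening: 0.0486
```

Request:
{"op": "servo_tool", "data": {
  "increments": "0 0 -15 0 0 0;0 0 -25 0 0 0;0 0 -20 0 0 0;0 0 0 0 0 0;0 0 0 0 0 0"
}}

```text
clock: 15.05
tool_pos: [0.6135, -0.1873, 0.0988]
orientation: [[0.966, 0.259, 0.003], [0.259, -0.966, -0.001], [0.002, 0.002, -1.0]]
wrist_force: [-0.1, 1.1, -0.7]
opening: 0.0486
```

Run:
```python
from h import *
c=np.array([.509,-.338]); a=np.radians(16); v=np.array([-np.sin(a),np.cos(a)])
print(c+v*.036,c-v*.036)
# wrist measured beaker
m=np.load("m5w.npy",allow_pickle=True).item(); print(at(m,(263,203),.06))
e=plan((*(c-v*.035),.10),16)
e=plan((*(c+v*.035),.10),16)
```

```text
[ 0.49907706 -0.30339458] [ 0.51892294 -0.37260542]
[ 0.61607485 -0.18556043  0.06      ]
15 rows: -0.2 15.3 -0.1 0 0 0.104   (leftover yaw -89.0 done)
15 rows: -3.7 11.5 -0.1 0 0 0.104   (leftover yaw -89.0 done)
```

```bash
sed -i 's/def plan(p,yaw,step=38,start=None):/def plan(p,yaw,step=38,start=None,full=None):/; s/dy=np.radians((yaw-y+90)%180-90)$/dy=np.radians(full if full is not None else (yaw-y+90)%180-90)/' h.py
python3 -c "
from h import *
plan((.519,-.372,.10),16,full=91)"
```

```text
15 rows: -15.3 1.5 -0.1 0 0 -0.106   (leftover yaw 91.0 done)
```

Request:
{"op": "servo_tool", "data": {
  "increments": "-15.3 1.5 0 0 0 -0.106;-15.3 1.5 0 0 0 -0.106;-15.3 1.5 0 0 0 -0.106;-15.3 1.5 0 0 0 -0.106;-15.3 1.5 0 0 0 -0.106;-15.3 1.5 0 0 0 -0.106;-15.3 1.5 0 0 0 -0.106;-15.3 1.5 0 0 0 -0.106;-15.3 1.5 0 0 0 -0.106;-15.3 1.5 0 0 0 -0.106"
}}

```text
clock: 15.88
tool_pos: [0.5121, -0.2954, 0.0952]
orientation: [[0.241, 0.97, -0.003], [0.97, -0.241, 0.002], [0.001, -0.004, -1.0]]
wrist_force: [0.5, -0.8, -1.3]
opening: 0.049
```

Request:
{"op": "servo_tool", "data": {
  "increments": "-15.3 1.5 0 0 0 -0.106;-15.3 1.5 0 0 0 -0.106;-15.3 1.5 0 0 0 -0.106;-15.3 1.5 0 0 0 -0.106;-15.3 1.5 0 0 0 -0.106;0 0 0 0 0 0;0 0 0 0 0 0;0 0 0 0 0 0;0 0 0 0 0 0"
}}

```text
clock: 16.63
tool_pos: [0.518, -0.3704, 0.0967]
orientation: [[-0.276, 0.961, -0.002], [0.961, 0.276, 0.002], [0.002, -0.001, -1.0]]
wrist_force: [0.0, 0.5, -0.6]
opening: 0.0488
```

Run:
```python
from h import *
m=camera_model("wrist"); im=get_image("wrist"); np.save("m6w.npy",m,allow_pickle=True); cv2.imwrite("pics/w6.png",im)
go((.519,-.372,.043),16)
```

```text
tool [ 0.5183 -0.3705  0.097 ] F [-0.5  0.5 -1. ] open 0.0491 clk 16.68 incr [-1.7  0.3 54. ]
yaw y-axis now 16.1 tool turn z (rad) 0.001
level rotvec tool [-0.0008 -0.0013 -0.    ]
```

View pics/w6.png

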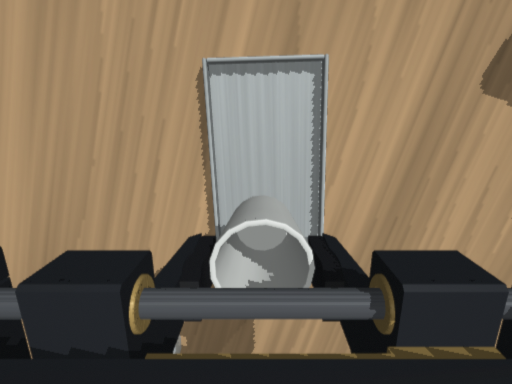

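The wrist view shows the tray aligned with the tool, its +y corners at (205,60) and (327,57), and the beaker held upright over the -y half.

Run:
```python
from h import *
m=np.load("m6w.npy",allow_pickle=True).item()
a,b=[at(m,u,.014)[:2] for u in [(205,60),(327,57)]]
print(a,b,(a+b)/2, np.linalg.norm(a-b)); R=np.array(observe()["orientation"])[:2]
print("tray centre by wrist",(a+b)/2-.073*np.array([-np.sin(.28),np.cos(.28)]))
```

```text
[ 0.44979288 -0.27697652] [ 0.53220333 -0.25126714] [ 0.49099811 -0.26412183] 0.08632759957020132
tray centre by wrist [ 0.51117207 -0.33427888]
```

Request:
{"op": "servo_tool", "data": {
  "increments": "0 0 15 0 0 0;0 0 20 0 0 0;0 0 12 0 0 0;0 0 5 0 0 0;0 0 3 0 0 0;0 0 0 0 0 0;0 0 0 0 0 0;0 0 0 0 0 0"
}}

```text
clock: 17.35
tool_pos: [0.5195, -0.3722, 0.0438]
orientation: [[-0.277, 0.961, 0.001], [0.961, 0.277, -0.001], [-0.001, 0.001, -1.0]]
wrist_force: [-0.3, -0.9, -0.6]
opening: 0.0487
```

Request:
{"op": "servo_tool", "data": {
  "increments": "0 0 0 0 0 0;0 0 0 0 0 0;0 0 0 0 0 0;0 0 0 0 0 0;0 0 0 0 0 0;0 0 0 0 0 0",
  "jaw": -0.7
}}

```text
clock: 17.85
tool_pos: [0.5187, -0.3718, 0.0428]
orientation: [[-0.277, 0.961, 0.0], [0.961, 0.277, -0.0], [-0.0, 0.0, -1.0]]
wrist_force: [-0.6, -0.5, 0.3]
opening: 0.075
```

Request:
{"op": "servo_tool", "data": {
  "increments": "0 0 -10 0 0 0;0 0 -20 0 0 0;0 0 -35 0 0 0;0 0 -35 0 0 0;0 0 -10 0 0 0;0 0 0 0 0 0;0 0 0 0 0 0"
}}

```text
clock: 18.43
tool_pos: [0.5191, -0.3719, 0.1535]
orientation: [[-0.277, 0.961, 0.001], [0.961, 0.277, -0.001], [-0.001, 0.001, -1.0]]
wrist_force: [-1.0, 1.1, -0.3]
opening: 0.075
```

Run:
```python
from h import *
go((.588,.184,.1))
for f in (-6,84,None): plan((.588,.186,.11),16,full=f)
print(observe()["joints"])
```

```text
tool [ 0.5191 -0.3719  0.1535] F [-1.   1.1 -0.3] open 0.075 clk 18.43 incr [515.1 220.3  53. ]
level rotvec tool [0.0011 0.0014 0.    ]
16 rows: 33.0 12.2 2.7 0 0 0.007   (leftover yaw -6.0 done)
16 rows: 17.8 34.1 2.7 0 0 -0.092   (leftover yaw 84.0 done)
16 rows: 32.3 13.8 2.7 0 0 0.000   (leftover yaw -0.1 done)
[-3.78590199e+01  1.48182660e+01  1.01580665e+02  1.30915735e-03
  6.34991777e+01 -5.39601745e+01]
```

Request:
{"op": "servo_tool", "data": {
  "increments": "17.8 34.1 2.7 0 0 -0.092;17.8 34.1 2.7 0 0 -0.092;17.8 34.1 2.7 0 0 -0.092;17.8 34.1 2.7 0 0 -0.092;17.8 34.1 2.7 0 0 -0.092;17.8 34.1 2.7 0 0 -0.092;17.8 34.1 2.7 0 0 -0.092;17.8 34.1 2.7 0 0 -0.092;17.8 34.1 2.7 0 0 -0.092;17.8 34.1 2.7 0 0 -0.092"
}}

```text
clock: 19.27
tool_pos: [0.66, -0.0268, 0.1221]
orientation: [[-0.934, 0.357, -0.005], [0.357, 0.934, 0.0], [0.005, -0.001, -1.0]]
wrist_force: [0.9, -0.3, -0.5]
opening: 0.0747
```

Request:
{"op": "servo_tool", "data": {
  "increments": "17.8 34.1 2.7 0 0 -0.092;17.8 34.1 2.7 0 0 -0.092;17.8 34.1 2.7 0 0 -0.092;17.8 34.1 2.7 0 0 -0.092;17.8 34.1 2.7 0 0 -0.092;17.8 34.1 2.7 0 0 -0.092;0 0 0 0 0 0;0 0 0 0 0 0;0 0 0 0 0 0;0 0 0 0 0 0"
}}

```text
clock: 20.1
tool_pos: [0.5853, 0.1847, 0.1085]
orientation: [[-0.984, -0.18, -0.001], [-0.18, 0.984, -0.001], [0.001, -0.001, -1.0]]
wrist_force: [-0.2, -0.7, 0.0]
opening: 0.0747
```

Run:
```python
from h import *
m=camera_model("wrist"); im=get_image("wrist"); t=get_image("top")
np.save("m7w.npy",m,allow_pickle=True); cv2.imwrite("pics/w7.png",im); cv2.imwrite("pics/t7.png",t)
print(proj(m,(.588,.184,.036)))
cv2.imwrite("pics/c7.png",np.hstack([im[:320],cv2.resize(t[140:270,230:380],(288,250))[:320] if 0 else cv2.resize(t[140:300,230:374],(288,320))]))
go((.588,.186,.015))
```

```text
[259.24044084 212.33687514]
tool [0.5859 0.1845 0.1091] F [ 0.2  0.1 -0.1] open 0.0746 clk 20.2 incr [-2.4  1.1 94.1]
level rotvec tool [-0.0002 -0.0004  0.    ]
```

View pics/c7.png

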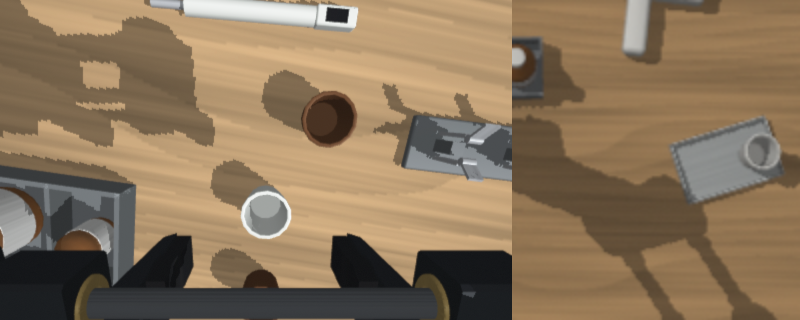

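The beaker stands in the tray's -y half in the top pane. The dose cup is at (266,214) in the wrist pane, with a brown cup at (330,120) clear of the fingers. I'll go down onto it.

Request:
{"op": "servo_tool", "data": {
  "increments": "-4 2 15 0 0 0;0 0 30 0 0 0;0 0 25 0 0 0;0 0 15 0 0 0;0 0 8 0 0 0;0 0 0 0 0 0;0 0 0 0 0 0;0 0 0 0 0 0"
}}

```text
clock: 20.87
tool_pos: [0.5901, 0.1887, 0.0175]
orientation: [[-0.984, -0.181, 0.002], [-0.181, 0.984, 0.001], [-0.002, 0.0, -1.0]]
wrist_force: [0.1, 0.0, 0.7]
opening: 0.0748
```

Request:
{"op": "servo_tool", "data": {
  "increments": "0 0 0 0 0 0;0 0 0 0 0 0;0 0 0 0 0 0;0 0 0 0 0 0;0 0 0 0 0 0;0 0 0 0 0 0;0 0 0 0 0 0;0 0 0 0 0 0;0 0 0 0 0 0",
  "jaw": 1,
  "squeeze": 8
}}

```text
clock: 21.62
tool_pos: [0.589, 0.1887, 0.0168]
orientation: [[-0.983, -0.181, 0.0], [-0.181, 0.983, 0.0], [-0.0, 0.0, -1.0]]
wrist_force: [-1.1, 0.6, 3.0]
opening: 0.0385
```

Request:
{"op": "servo_tool", "data": {
  "increments": "0 0 -15 0 0 0;0 0 -30 0 0 0;0 0 -38 0 0 0;0 0 -38 0 0 0;0 0 -19 0 0 0;0 0 0 0 0 0;0 0 0 0 0 0"
}}

```text
clock: 22.2
tool_pos: [0.5897, 0.1889, 0.1578]
orientation: [[-0.983, -0.181, 0.003], [-0.181, 0.983, 0.001], [-0.003, 0.0, -1.0]]
wrist_force: [-0.2, -0.1, -0.5]
opening: 0.0381
```

Run:
```python
from h import *
from scipy.spatial.transform import Rotation as Ro
c=np.array([.510,-.338]); a=np.radians(16); v=np.array([-np.sin(a),np.cos(a)]); q=c+v*.034; print(q)
plan((*q,.12),16,full=-84.4)
plan((*q,.12),16,full=0)
```

```text
[ 0.50062833 -0.3053171 ]
14 rows: -12.5 -37.3 2.7 0 0 0.105   (leftover yaw -84.4 done)
14 rows: 12.7 -33.6 2.7 0 0 -0.000   (leftover yaw 0.0 done)
```

Request:
{"op": "servo_tool", "data": {
  "increments": "-12.5 -37.3 0 0 0 0.105;-12.5 -37.3 0 0 0 0.105;-12.5 -37.3 0 0 0 0.105;-12.5 -37.3 0 0 0 0.105;-12.5 -37.3 0 0 0 0.105;-12.5 -37.3 0 0 0 0.105;-12.5 -37.3 0 0 0 0.105;-12.5 -37.3 0 0 0 0.105;-12.5 -37.3 0 0 0 0.105;-12.5 -37.3 0 0 0 0.105"
}}

```text
clock: 23.03
tool_pos: [0.5992, -0.1883, 0.1529]
orientation: [[-0.642, 0.766, -0.005], [0.766, 0.642, 0.002], [0.004, -0.002, -1.0]]
wrist_force: [0.8, -1.1, -0.8]
opening: 0.038
```

Request:
{"op": "servo_tool", "data": {
  "increments": "-12.5 -37.3 9 0 0 0.105;-12.5 -37.3 9 0 0 0.105;-12.5 -37.3 9 0 0 0.105;-12.5 -37.3 9 0 0 0.105;0 0 0 0 0 0;0 0 0 0 0 0;0 0 0 0 0 0;0 0 0 0 0 0"
}}

```text
clock: 23.7
tool_pos: [0.5007, -0.3053, 0.1196]
orientation: [[-0.281, 0.96, -0.001], [0.96, 0.281, 0.001], [0.001, -0.0, -1.0]]
wrist_force: [0.0, 0.2, 0.1]
opening: 0.0379
```

Run:
```python
from h import *
m=camera_model("wrist"); im=get_image("wrist"); t=get_image("side")
np.save("m8w.npy",m,allow_pickle=True); cv2.imwrite("pics/w8.png",im)
cv2.imwrite("pics/c8.png",np.hstack([im,cv2.resize(t[100:260,200:328],(288,360))[:384] if 0 else cv2.resize(t[110:270,200:320],(288,384))]))
go((.5006,-.3053,.0205),16)
```

```text
tool [ 0.5014 -0.3052  0.1204] F [0.1 0.6 0.6] open 0.0379 clk 23.8 incr [ 0.2 -0.8 99.9]
yaw y-axis now 16.3 tool turn z (rad) 0.006
level rotvec tool [ 0.0002 -0.0001  0.    ]
```

View pics/c8.png

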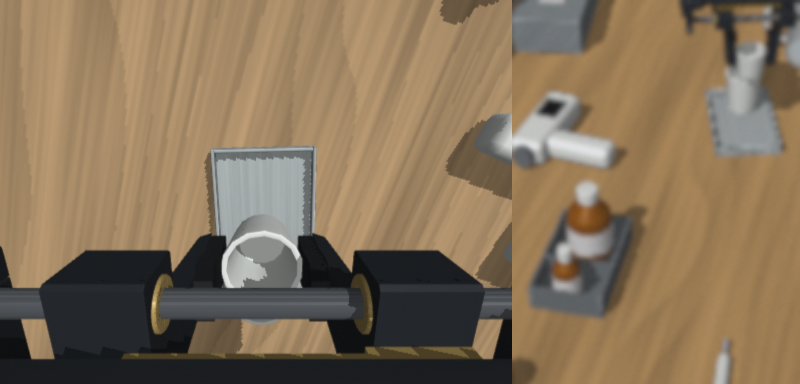

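Both bottles stand upright in the caddy in the side pane. The cup is held over the tray's free +y half, clear of the beaker.

Request:
{"op": "servo_tool", "data": {
  "increments": "0 0 15 0 0 0;0 0 30 0 0 0;0 0 28 0 0 0;0 0 15 0 0 0;0 0 8 0 0 0;0 0 4 0 0 0;0 0 0 0 0 0;0 0 0 0 0 0;0 0 0 0 0 0;0 0 0 0 0 0"
}}

```text
clock: 24.63
tool_pos: [0.5015, -0.3069, 0.0219]
orientation: [[-0.279, 0.96, 0.002], [0.96, 0.279, -0.001], [-0.002, 0.002, -1.0]]
wrist_force: [-0.2, -0.7, -0.3]
opening: 0.038
```

Request:
{"op": "servo_tool", "data": {
  "increments": "0 0 0 0 0 0;0 0 0 0 0 0;0 0 0 0 0 0;0 0 0 0 0 0;0 0 0 0 0 0;0 0 0 0 0 0",
  "jaw": -0.5
}}

```text
clock: 25.13
tool_pos: [0.5003, -0.3063, 0.0205]
orientation: [[-0.279, 0.96, -0.0], [0.96, 0.279, 0.0], [0.0, -0.0, -1.0]]
wrist_force: [0.2, -0.5, -0.0]
opening: 0.0663
```

Request:
{"op": "servo_tool", "data": {
  "increments": "0 0 -10 0 0 0;0 0 -20 0 0 0;0 0 -35 0 0 0;0 0 -38 0 0 0;0 0 -25 0 0 0;0 0 0 0 0 0;0 0 0 0 0 0"
}}

```text
clock: 25.72
tool_pos: [0.5018, -0.3073, 0.1516]
orientation: [[-0.279, 0.96, 0.005], [0.96, 0.279, -0.003], [-0.004, 0.004, -1.0]]
wrist_force: [0.2, -0.3, -0.1]
opening: 0.0662
```

Run:
```python
from h import *
m=camera_model("top"); k=.64
h=at(m,np.array((220,380.5))*k,.012); t=at(m,np.array((305.5,374.5))*k,.007); print(h,t,np.linalg.norm(h-t)); d=h-t; print("axis deg",np.degrees(np.arctan2(d[1],d[0])))
c=(h+t)/2; print(c); yaw=np.degrees(np.arctan2(d[1],d[0]))-90
print("jaw yaw",yaw)
plan((c[0],c[1],.15),yaw)
plan((c[0]+.0,c[1],.15),yaw,full=None)
r=[at(m,np.array(u)*k,.008) for u in ((125,327),(187,325),(188,351),(126,353))]
print("rail c",np.mean(r,0)); E=(r[0]+r[3]-r[1]-r[2])/2; print(np.degrees(np.arctan2(E[1],E[0])), np.linalg.norm(E))
```

```text
[0.43666843 0.22384558 0.012     ] [0.44931489 0.07083235 0.007     ] 0.15361634548041644
axis deg 94.7247273072528
[0.44299166 0.14733896 0.0095    ]
jaw yaw 4.724727307252806
13 rows: 35.3 2.2 -0.0 0 0 0.015   (leftover yaw -11.5 done)
13 rows: 35.3 2.2 -0.0 0 0 0.015   (leftover yaw -11.5 done)
rail c [0.5108164  0.34416433 0.008     ]
92.58750465147364 0.11211389645922178
```

Request:
{"op": "servo_tool", "data": {
  "increments": "35.3 2.2 0 0 0 0.015;35.3 2.2 0 0 0 0.015;35.3 2.2 0 0 0 0.015;35.3 2.2 0 0 0 0.015;35.3 2.2 0 0 0 0.015;35.3 2.2 0 0 0 0.015;35.3 2.2 0 0 0 0.015;35.3 2.2 0 0 0 0.015;35.3 2.2 0 0 0 0.015;35.3 2.2 0 0 0 0.015"
}}

```text
clock: 26.55
tool_pos: [0.4441, 0.0444, 0.1467]
orientation: [[-0.132, 0.991, -0.004], [0.991, 0.132, -0.0], [0.0, -0.003, -1.0]]
wrist_force: [1.6, -0.4, -0.4]
opening: 0.0657
```

Request:
{"op": "servo_tool", "data": {
  "increments": "35.3 2.2 0 0 0 0.015;35.3 2.2 15 0 0 0.015;35.3 2.2 20 0 0 0.015;0 0 10 0 0 0;0 0 0 0 0 0;0 0 0 0 0 0;0 0 0 0 0 0"
}}

```text
clock: 27.13
tool_pos: [0.4402, 0.1479, 0.1032]
orientation: [[-0.087, 0.996, -0.001], [0.996, 0.087, -0.001], [-0.001, -0.001, -1.0]]
wrist_force: [0.8, 1.0, -0.7]
opening: 0.0665
```

Run:
```python
from h import *
m=camera_model("wrist"); im=get_image("wrist"); t=get_image("top")
np.save("m9w.npy",m,allow_pickle=True); cv2.imwrite("pics/w9.png",im)
cv2.imwrite("pics/c9.png",np.hstack([im,cv2.resize(t[180:260,290:385],(288,243))[:384] if 0 else cv2.resize(t[170:290,290:380],(288,384))]))
go((.443,.147,.003),4.7)
for p in [(.4367,.2238,.014),(.4493,.0708,.007),(.443,.147,.014)]: print(proj(m,p))
```

```text
tool [0.4411 0.1478 0.1041] F [-0.1  0.1  0.1] open 0.0663 clk 27.23 incr [ -1.    1.7 101.1]
yaw y-axis now 4.9 tool turn z (rad) 0.004
level rotvec tool [0.0009 0.     0.    ]
[265.52554868 108.14695561]
[263.95837035 282.13228263]
[264.6741959  205.23645496]
```

View pics/c9.png

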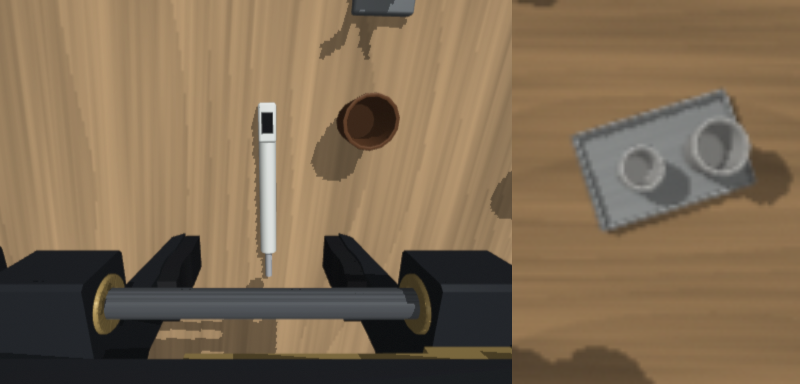

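The beaker and dose cup both stand in the tray in the top pane. The probe lies along the tool x axis at about column 268, from its head at row 103 to its tip at row 277. I'll grasp it at mid-barrel.

Request:
{"op": "servo_tool", "data": {
  "increments": "1 2.5 20 0 0 0;0 0 32 0 0 0;0 0 25 0 0 0;0 0 14 0 0 0;0 0 7 0 0 0;0 0 3 0 0 0;0 0 0 0 0 0;0 0 0 0 0 0;0 0 0 0 0 0"
}}

```text
clock: 27.98
tool_pos: [0.4443, 0.1503, 0.0039]
orientation: [[-0.088, 0.996, 0.003], [0.996, 0.088, 0.001], [0.001, 0.003, -1.0]]
wrist_force: [0.3, 0.2, -0.1]
opening: 0.0663
```

Request:
{"op": "servo_tool", "data": {
  "increments": "0 0 0 0 0 0;0 0 0 0 0 0;0 0 0 0 0 0;0 0 0 0 0 0;0 0 0 0 0 0;0 0 0 0 0 0;0 0 0 0 0 0;0 0 0 0 0 0;0 0 0 0 0 0;0 0 0 0 0 0",
  "jaw": 1,
  "squeeze": 45
}}

```text
clock: 28.82
tool_pos: [0.4429, 0.1501, 0.0025]
orientation: [[-0.088, 0.996, -0.0], [0.996, 0.088, 0.0], [0.0, -0.0, -1.0]]
wrist_force: [-0.2, 1.0, 1.2]
opening: 0.0127
```

Request:
{"op": "servo_tool", "data": {
  "increments": "0 0 -15 0 0 0;0 0 -30 0 0 0;0 0 -38 0 0 0;0 0 -30 0 0 0;0 0 -15 0 0 0;0 0 0 0 0 0;0 0 0 0 0 0;0 0 0 0 0 0"
}}

```text
clock: 29.48
tool_pos: [0.4417, 0.1498, 0.129]
orientation: [[-0.088, 0.996, -0.002], [0.996, 0.088, -0.001], [-0.0, -0.002, -1.0]]
wrist_force: [0.3, 0.3, 0.2]
opening: 0.0128
```

Run:
```python
from h import *
go((.511,.344,.13),2.6); plan((.511,.32,.13),2.6)
```

```text
tool [0.4417 0.1498 0.129 ] F [0.3 0.3 0.2] open 0.0128 clk 29.48 incr [187.4  86.1  -1.3]
yaw y-axis now 5.0 tool turn z (rad) 0.043
level rotvec tool [-0.0024  0.0005 -0.    ]
5 rows: 33.0 16.2 -0.3 0 0 0.009   (leftover yaw -2.4 done)
```

Request:
{"op": "servo_tool", "data": {
  "increments": "10 8 0 0 0 0.01;25 20 0 0 0 0.011;25 20 0 0 0 0.011;20 20 0 0 0 0.011;10 10 0 0 0 0;2 8 0 0 0 0;0 0 0 0 0 0;0 0 0 0 0 0;0 0 0 0 0 0;0 0 0 0 0 0"
}}

```text
clock: 30.32
tool_pos: [0.5215, 0.2463, 0.1299]
orientation: [[-0.044, 0.999, -0.002], [0.999, 0.044, -0.001], [-0.001, -0.002, -1.0]]
wrist_force: [0.1, 0.7, -0.8]
opening: 0.0128
```

Run:
```python
from h import *
m=camera_model("wrist"); im=get_image("wrist")
np.save("m10w.npy",m,allow_pickle=True); cv2.imwrite("pics/w10.png",im)
cv2.imwrite("pics/c10.png",cv2.resize(im,(800,600),interpolation=cv2.INTER_CUBIC))
go((.511,.344,.13),2.6)
```

```text
tool [0.5217 0.2465 0.1302] F [0.4 0.2 0.3] open 0.0125 clk 30.37 incr [97.9 -6.4  0.2]
yaw y-axis now 2.5 tool turn z (rad) -0.001
level rotvec tool [-0.0009  0.0004  0.    ]
```

View pics/c10.png

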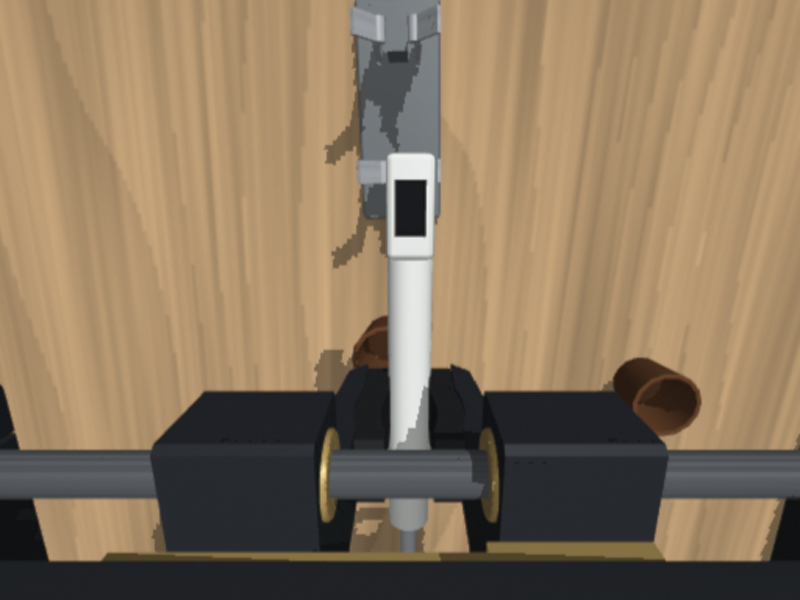

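The probe is held straight, with its head end at (411,154) in the 800-wide view. The near rail clip is around (399,172), the far clip around (396,25), and the rail base's near edge runs from (361,214) to (440,214).

Run:
```python
from h import *
m=np.load("m10w.npy",allow_pickle=True).item(); k=.64
for n,u,z in [("near clip",(399,172),.059),("far clip",(396.5,22),.059),("baseL",(362,216),.008),("baseR",(440,214),.008),("head",(411,154),.1415),("head/barrel",(410,259),.1415),("barrelmid",(409,400),.1415)]:
    print(n,np.round(at(m,np.array(u)*k,z),4))
```

```text
near clip [0.5139 0.3204 0.059 ]
far clip [0.5106 0.3797 0.059 ]
baseL [0.4928 0.2962 0.008 ]
baseR [0.537  0.2993 0.008 ]
head [0.5188 0.3242 0.1415]
head/barrel [0.5198 0.2951 0.1415]
barrelmid [0.5215 0.2498 0.1415]
```

Request:
{"op": "servo_tool", "data": {
  "increments": "15 0 0 0 0 0;30 -2 0 0 0 0;30 -2 0 0 0 0;17 -1 0 0 0 0;8 0 0 0 0 0;2 0 10 0 0 0;0 0 25 0 0 0;0 0 20 0 0 0;0 0 10 0 0 0;0 0 4 0 0 0"
}}

```text
clock: 31.2
tool_pos: [0.5111, 0.3472, 0.0585]
orientation: [[-0.044, 0.999, -0.004], [0.999, 0.044, -0.003], [-0.003, -0.004, -1.0]]
wrist_force: [-0.1, -1.4, -0.9]
opening: 0.0123
```

Request:
{"op": "servo_tool", "data": {
  "increments": "0 0 0 0 0 0;0 0 0 0 0 0;0 0 0 0 0 0;0 0 0 0 0 0"
}}

```text
clock: 31.53
tool_pos: [0.514, 0.3496, 0.063]
orientation: [[-0.045, 0.999, 0.002], [0.999, 0.045, 0.001], [0.001, 0.002, -1.0]]
wrist_force: [1.0, 0.2, 0.2]
opening: 0.0124
```

Run:
```python
from h import *
m=camera_model("wrist"); im=get_image("wrist"); s=get_image("side"); ms=camera_model("side")
go((.5123,.348,.0465),2.8)
u=proj(ms,(.512,.348,.05)); print(u); x,y=int(u[0]),int(u[1]); c=s[max(0,y-60):y+60,max(0,x-50):x+50]
cv2.imwrite("pics/c11.png",np.hstack([cv2.resize(im,(480,360)),cv2.resize(c,(300,360),interpolation=cv2.INTER_CUBIC)]))
```

```text
tool [0.5138 0.3495 0.0627] F [ 0.8  0.7 -0.3] open 0.0125 clk 31.63 incr [-1.4 -1.6 16.2]
yaw y-axis now 2.6 tool turn z (rad) -0.004
level rotvec tool [ 0.0019 -0.001   0.    ]
[234.88402624 329.15779252]
```

View pics/c11.png

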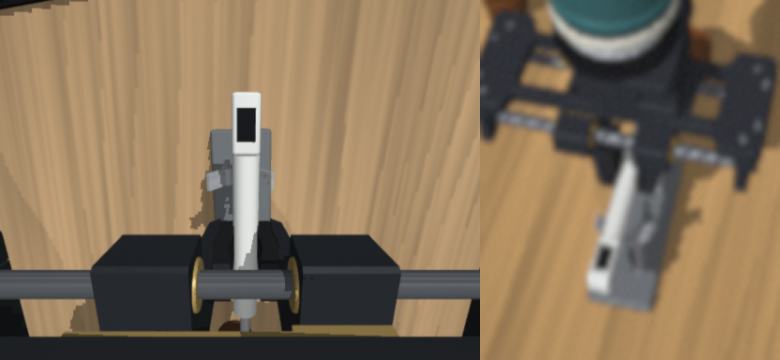

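In the wrist pane the barrel is at column 246 and the far clip spans 207 to 273, so the probe needs to move about 2–3 mm to the left. I'll check the lengthwise centring too.

Run:
```python
from h import *
m=camera_model("wrist"); k=1/.9375
for n,u,z in [("base far",(240,129),.008),("clip far L",(207,180),.059),("clip far R",(273,180),.059),("head",(246.5,93),.074),("junction",(245.5,154),.074),("barrel",(245.5,180),.074)]:
    print(n,np.round(at(m,np.array(u)*k,z),4))
go((.511,.348,.06),2.8)
```

```text
base far [0.5078 0.4059 0.008 ]
clip far L [0.4912 0.3809 0.059 ]
clip far R [0.5279 0.3826 0.059 ]
head [0.5109 0.4271 0.074 ]
junction [0.5117 0.3988 0.074 ]
barrel [0.5123 0.3858 0.074 ]
tool [0.5138 0.3495 0.0627] F [ 0.8  0.7 -0.3] open 0.0125 clk 31.63 incr [-1.4 -2.8  2.7]
yaw y-axis now 2.6 tool turn z (rad) -0.004
level rotvec tool [ 0.0019 -0.001   0.    ]
```

Request:
{"op": "servo_tool", "data": {
  "increments": "-1.5 -2.5 4 0 0 0;0 0 4 0 0 0;0 0 3 0 0 0;0 0 2 0 0 0;0 0 2 0 0 0;0 0 1 0 0 0;0 0 0 0 0 0;0 0 0 0 0 0;0 0 0 0 0 0;0 0 0 0 0 0"
}}

```text
clock: 32.47
tool_pos: [0.5111, 0.3478, 0.0459]
orientation: [[-0.045, 0.999, 0.001], [0.999, 0.045, 0.001], [0.001, 0.001, -1.0]]
wrist_force: [1.1, 0.2, 3.6]
opening: 0.0125
```

Request:
{"op": "servo_tool", "data": {
  "increments": "0 0 2 0 0 0;0 0 2 0 0 0;0 0 2 0 0 0;0 0 1 0 0 0;0 0 0 0 0 0;0 0 0 0 0 0"
}}

```text
clock: 32.97
tool_pos: [0.5111, 0.3479, 0.0387]
orientation: [[-0.045, 0.999, 0.001], [0.999, 0.045, 0.001], [0.001, 0.001, -1.0]]
wrist_force: [3.0, 1.9, 2.1]
opening: 0.0126
```

Request:
{"op": "servo_tool", "data": {
  "increments": "0 0 2 0 0 0;0 0 2 0 0 0;0 0 1 0 0 0;0 0 0 0 0 0;0 0 0 0 0 0"
}}

```text
clock: 33.38
tool_pos: [0.5101, 0.3471, 0.0333]
orientation: [[-0.045, 0.999, -0.001], [0.999, 0.045, -0.001], [-0.001, -0.001, -1.0]]
wrist_force: [1.5, -0.4, 4.2]
opening: 0.0125
```

Request:
{"op": "servo_tool", "data": {
  "increments": "0 0 1.5 0 0 0;0 0 0 0 0 0;0 0 0 0 0 0"
}}

```text
clock: 33.63
tool_pos: [0.5102, 0.3472, 0.0332]
orientation: [[-0.045, 0.999, -0.001], [0.999, 0.045, -0.001], [-0.001, -0.001, -1.0]]
wrist_force: [-2.1, -2.8, 12.3]
opening: 0.0126
```

The force rose to 12 N with no further travel, at TCP 0.0332 m. That puts the axis at about 0.038 m, which is the home height. I'll release and check.

Request:
{"op": "servo_tool", "data": {
  "increments": "0 0 -1.5 0 0 0;0 0 0 0 0 0;0 0 0 0 0 0;0 0 0 0 0 0;0 0 0 0 0 0;0 0 0 0 0 0;0 0 0 0 0 0",
  "jaw": -0.2
}}

```text
clock: 34.22
tool_pos: [0.5103, 0.3473, 0.0331]
orientation: [[-0.045, 0.999, -0.001], [0.999, 0.045, -0.0], [-0.0, -0.001, -1.0]]
wrist_force: [-0.9, -0.4, -1.3]
opening: 0.0523
```

Request:
{"op": "servo_tool", "data": {
  "increments": "0 0 -10 0 0 0;0 0 -25 0 0 0;0 0 -38 0 0 0;0 0 -38 0 0 0;-20 0 -15 0 0 0;-30 0 0 0 0 0;-30 0 0 0 0 0;-15 0 0 0 0 0;-5 0 0 0 0 0;0 0 0 0 0 0"
}}

```text
clock: 35.05
tool_pos: [0.5151, 0.2468, 0.1598]
orientation: [[-0.043, 0.999, 0.0], [0.999, 0.043, 0.0], [0.0, 0.0, -1.0]]
wrist_force: [-0.1, 1.0, -0.2]
opening: 0.0531
```

Request:
{"op": "servo_tool", "data": {
  "increments": "0 0 0 0 0 0;0 0 0 0 0 0;0 0 0 0 0 0"
}}

```text
clock: 35.3
tool_pos: [0.515, 0.2487, 0.1593]
orientation: [[-0.046, 0.999, -0.0], [0.999, 0.046, 0.0], [0.0, -0.0, -1.0]]
wrist_force: [0.1, 0.1, -0.3]
opening: 0.0534
```

Run:
```python
from h import *
m=camera_model("wrist"); im=get_image("wrist"); s=get_image("side"); np.save("m12w.npy",m,allow_pickle=True)
go((.5,.25,.16))
c=cv2.resize(im[0:240,160:360],(500,600),interpolation=cv2.INTER_CUBIC)
cv2.imwrite("pics/c12.png",np.hstack([c,cv2.resize(s[284:384,195:245],(300,600),interpolation=cv2.INTER_CUBIC)]))
# predicted corners
for p in [(.5105-.0036,.4225,.045),(.5105,.3475,.045),(.5105+.003,.2725,.041)]: print((proj(m,p)-[160,0])*2.5)
```

```text
tool [0.5149 0.2485 0.1592] F [ 1.1  0.  -0.1] open 0.0531 clk 35.4 incr [  2.2 -14.8  -0.8]
level rotvec tool [-0.0005 -0.     -0.    ]
[253.25108398 -69.46999549]
[253.70665632 198.97737671]
[252.41905121 423.42751905]
```

View pics/c12.png

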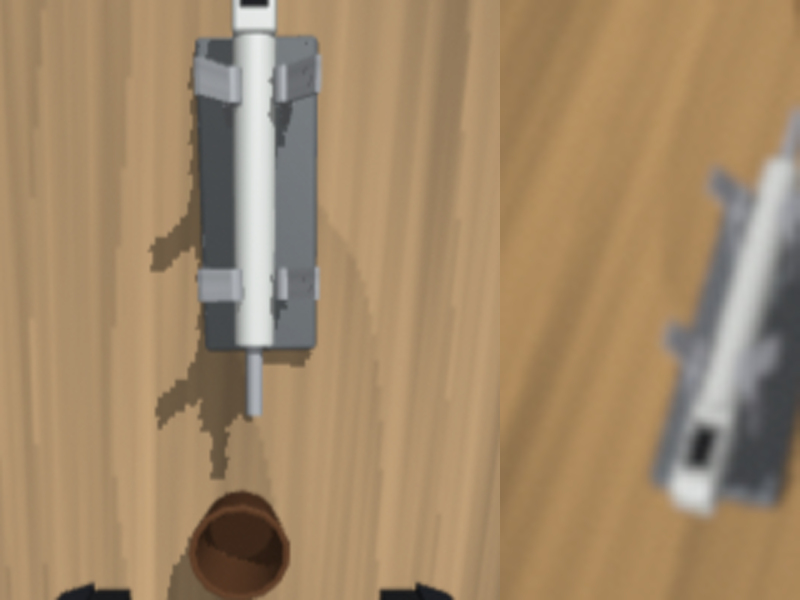

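The probe lies in both clips, with lip edges at columns 240 and 278 hugging a barrel that spans 237 to 273. Its height can be checked from the barrel's apparent length, rows 30 to 345.

Run:
```python
from h import *
m=np.load("m12w.npy",allow_pickle=True).item()
for ax in (.038,.051):
    r=[(proj(m,(.5105-.045*y,.3475+y,ax+dz))[1])*2.5 for y,dz in ((.045,.007),(-.05,.007),(-.075,.003))]
    w=proj(m,(.5175,.3475,ax))[0]-proj(m,(.5035,.3475,ax))[0]
    print(ax,"rows",np.round(r,0),"len",round(r[1]-r[0]),round(r[2]-r[0]),"width",round(w*2.5,1))
# rail base reference
print("base len",[round(float(proj(m,(.511,.3475+y,.008))[1]*2.5)) for y in (.055,-.055)])
t=get_image("top"); s=get_image("side"); cv2.imwrite("pics/c13.png",np.hstack([cv2.resize(t[100:300,60:400],(560,330)),cv2.resize(s[80:280,180:330],(240,330))]))
```

```text
0.038 rows [ 44. 354. 423.] len 310 380 width 41.5
0.051 rows [ 30. 357. 430.] len 328 400 width 43.7
base len [45, 358]
```

View pics/c13.png

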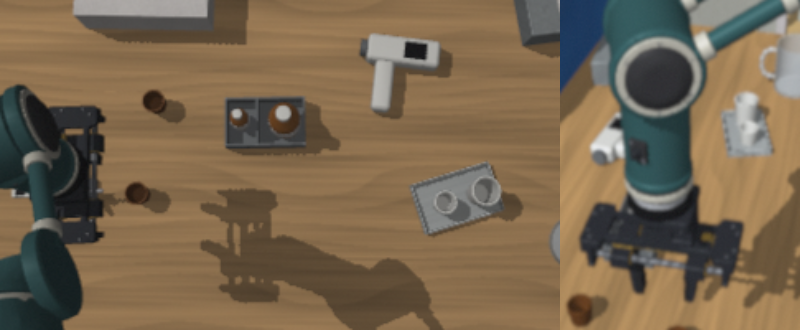

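```bash
python3 -c "
from workcell import *
s=observe(); print(s['clock'],s['wrist_force']); print(arm.finish_job())"
```

```text
35.5 [0.47330109 0.29194137 0.46553832]
the job is handed in; nothing more can be done
None
```

I did the whole job in the order asked and handed it in at 35.5 s on the robot's clock, with the gripper clear of everything. No verdict comes back, so these are my own last checks:

- **Bottles:** the large one stands upright in the large bay and the small one in the narrow bay, as seen in the last top picture.
- **Beaker and dose cup:** both stand upright side by side on the tray floor, as seen in the last top and side pictures.
- **Probe thermometer:** it is home in both clips. The push stopped dead at about 12 N with the barrel's axis about 38 mm up. In the wrist picture, the barrel end and steel tip sat where a 38 mm axis predicts, not a 51 mm one. It is centred along the rail to within about 2 mm.
- **Left alone:** I did not touch the jug, the forehead thermometer or the brown cups.

Two things were not perfectly clean:

- **Wrist camera offset:** it read about 4 mm further along its upward direction than the top camera, so I averaged the two or measured relative to the target.
- **Close pass:** on the way to the dose cup, the fingers passed over the large bottle with about 23 mm to spare. The wrist force stayed near zero and later pictures show the bottle still upright.

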